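# Set a plaster limb cast in the length jig and lock the slide

## Task

Lay the white plaster limb cast in the two aluminium V supports of the length jig, flat end towards the fixed blue plate. Then gently slide the blue carriage along the bed, by its black grip, until the cast is held snugly between the fixed plate and the carriage's rubber pad with no gap at either end, and last press the red lock cap on the carriage fully down. Do not drop or crush the cast, leave the other things on the bench alone, and let go of everything.

Things in the scene. Friction and masses are not known exactly. Their poses are not given: they have to be found in the camera images.
- cast: White plaster forearm cast: cylinder 52 mm diameter, 130 mm long overall, +y end flat, -y end a hemisphere; two blue lines; 0.22 to 0.45 kg; brittle: 50 N on its ends is too much. Origin on its axis at mid-length, y along its length to the flat end. Starts level in the foam rest, axis 58 mm above the bench, within 45 degrees of the direction it must have in the jig.
- cast_flat (a point): Centre of the cast's flat end face (65 mm from its origin along its +y).
- rest: Fixed peach foam rest that holds the cast at first: base 100 x 110 x 12 mm, two 16 mm wide V wedges at y = +44 and -44 mm, 51 mm high, open between them so that fingers can straddle the cast's middle. Origin at the centre of its underside, y along the cast.
- jig: Fixed length jig: grey bed 100 mm (x) by 410 mm (y, from -240 to +170) by 20 mm high. Origin on the bench under the bed, z up, y along the slide towards the fixed blue plate. The plate is 84 mm wide, 14 mm thick, inner face at y = +150 mm, top at z = 105 mm.
- v_mid (a point): Point midway between the two aluminium V supports, where the middle of the snug cast comes (jig x 0, y 85, z 75 mm). The V's are 14 mm wide, at 42 mm either side along y, tops at z = 68 mm, with 70 mm open between them. A cast in them lies along the jig's y with its axis at z = 75 mm; it may be laid up to 30 mm short of the plate: the carriage pushes it along the V's with about 5 N.
- plate_face (a point): Point on the inner face of the fixed blue plate, at the height of the cast's axis (jig x 0, y 150, z 75 mm).
- carriage (a joint): Position of the sliding blue carriage, m: grows along the jig's +y towards the fixed plate; range 0 to 0.115, starts 0 to 0.04. Pad face at jig y = -80 mm + value; reads 0.100 with the cast snug. About 3 N of friction; stays where left. Saddle 90 mm wide, 150 mm long behind the pad face, top z = 46 mm; pad upright 72 mm wide, 14 mm thick, top z = 106 mm.
- carriage_pad (a point): Centre of the front face of the carriage's 48 mm round black rubber pad, at the height of the cast's axis (z = 75 mm).
- carriage_grip (a point): Point to pinch on the carriage's upright black grip: a block 16 mm thick (jig x) by 34 mm long (jig y), from z = 46 to 106 mm above the bench; this point is on its centre line at z = 94 mm, 52 mm behind the pad face.
- lock_cap (a joint): Travel of the red lock cap in m: 0 raised (start), 0.010 fully down on its stop. Moves straight down against about 6 N of friction and stays where it is left, no spring.
- lock_top (a point): Centre of the top of the round red lock cap (32 mm diameter), 122 mm behind the pad face, 75 mm above the bench when raised and 65 mm when fully down.
- foot: Brown foot model with ankle, 190 x 60 x 110 mm, loose bystander; origin under its middle.
- tape: Roll of paper tape, 90 mm diameter, 25 mm high, loose bystander; origin at the centre of its underside.
- hammer: Hammer lying flat, loose bystander.
- offcut: Peach foam offcut 90 x 50 x 12 mm, loose bystander; origin at the centre of its underside.
- mixing_bowl: Green plaster mixing bowl, 120 mm diameter, 55 mm high, loose bystander; origin at the centre of its underside.
- spatula: Plaster spatula lying flat, loose bystander.
Mind the look-alikes: they are no part of the job. What is shaped like the cast but pink is not meant.

How it is judged (in metres and radians):
On the way, in this order (a step that is already met when the one before it is completed fails the run):
1. the cast lies in both V supports, flat end towards the fixed plate, let go and at rest (x of cast in the frame of jig between -0.006 and 0.006 m and z of cast in the frame of jig between 0.07 and 0.081 m and angle between the y axis of cast and the y axis of jig, either way round below 0.06 rad and contact force between the fingers and cast below 0.1 N and linear speed of cast below 0.01 m/s and y of cast_flat in the frame of jig above 0.1 m), for 0.2 s.
2. the carriage has been slid up so that the cast is snug between the fixed plate and the rubber pad (x of cast in the frame of jig between -0.006 and 0.006 m and z of cast in the frame of jig between 0.07 and 0.081 m and angle between the y axis of cast and the y axis of jig, either way round below 0.06 rad and y of cast_flat in the frame of jig above 0.147 m and distance between carriage_pad and plate_face below 0.134 m), for 0.2 s.
3. the red lock cap is fully down with the cast still snug (all of step 2 and value of joint lock_cap above 0.008 m), for 0.2 s.
At the end, for the whole second after the job is handed in: Cast in both V supports (6 mm sideways, 70 to 81 mm high, 0.06 rad), flat end within 3 mm of the fixed plate, pad face at most 134 mm from the plate (4 mm play on the 130 mm cast), lock cap down more than 8 of its 10 mm, cast and carriage at rest, cast released (all of step 3 and contact force between the fingers and cast below 0.1 N and linear speed of cast below 0.01 m/s and velocity of joint carriage between -0.005 and 0.005 m/s); the robot touches nothing.
It fails at once if the cast is crushed in the jig (over 100 N of contact with the jig, both ends summed) (contact force between cast and jig above 100 N).
It fails at once if the cast is let fall from above about 13 mm (contact force between the fingers and cast below 0.01 N and linear speed of cast above 0.5 m/s).
It fails at once if the cast is dropped on the bench (its axis below 40 mm) (height (world z) of cast below 0.04 m).
It fails at once if another loose thing on the bench is moved by more than 30 mm (distance of any of foot, tape, hammer, offcut, mixing_bowl, spatula from where it was at the start of the episode above 0.03 m).
It also fails if it takes over 48 s, if anything falls off the work surface, if the arm or the gripper's body presses on something with over 40 N, if the wrist force passes 120 N, or if a joint passes its speed limit or range.

## Robot

A 6-joint arm with a two-finger parallel gripper is mounted at the origin on the work surface. World frame = base frame: x ahead of the robot, y to its left, z up, the work surface at z = 0. Lengths are in mm, angles in rad, forces in N, time in s.
With the tool pointing down it reaches from about 275 to 750 mm from the base axis. Payload 10.2 kg.
Tool frame: the origin (TCP) lies between the finger pads; the fingertips stand 17 mm ahead of it and the grasp point (between the pads) lies 2 mm behind it (tips_ahead is the distance from the TCP to the fingertips, in mm); z points along the fingers, y is the line along which they close (so a half turn about z gives the same grasp; the last joint's range is limited). The gripper opens to 85 mm and grips with 20 to 120 N. Pads are 22 mm wide; open, the fingers measure 114 mm over their backs; the gripper's body (76 mm by 85 mm) begins 54 mm behind the grasp point. The pads swing forward as they close: fully open they stand 13 mm farther back than shut.
Start: joints at [-1.519, 0.313, 1.498, -0, 1.331, -0.223], TCP at [142.448, -505.312, 248.294] pointing down, gripper open.
Joint ranges: [-2.94, 2.94], [-0.97, 2.17], [0.19, 2.56], [-1.23, 4.37], [0.02, 3.11], [-2.88, 2.88]. Speed limits (rad/s): [2.39, 2.39, 3.01, 3.14, 3.14, 3.14].

## Interface

Orientations are given as a unit quaternion [w, x, y, z].
In Python, from rig import sense, capture, finish_job, boxes_of, tips_ahead gives the robot as it stands.
- The arm moves only by the tool drive_tool, never from a script. Its argument "commands" is text: rows parted by semicolons, each of 7 numbers parted by spaces: the shift along the world's x, y, z in units of 0.1 m (1.0 is 0.1 m), then the turn, a rotation vector about the world's x, y, z in units of pi/4 rad (1.0 is pi/4 rad), then the opening in per cent of the stroke, from 0 (shut) to 100 (fully open). A call has 1 to 20 rows; each row shifts and turns the commanded pose from where the row before left it; what a row does not reach is not made up. A row lasts 1/12 s, in which the tool goes at most 41.7 mm and 7.16 degrees, less where a joint would pass 70% of its speed; a pose out of reach is approached as far as the arm can. A call with a number of a shift or a turn outside -1 to 1 is refused whole. A call with a gripper value outside its range is refused whole. The fingers move at their own pace and stop on an object; "force" is the grip in N (left out, the last holds). Time passes only in rows, so rows that do not move let the fingers close. It gives the time, the measured TCP pose, the force, the opening and the grip force at its end, in the units of the state.
- sense(): the state, without advancing time (a new reading comes with each control period).
- capture(name): name is "side" or "top" or "wrist"; returns a dict with "pixels" (480x640x3 uint8, blue, green, red), "fov_y" (degrees; the focal length in pixels is half the picture's height over the tangent of half this angle, whatever the lens; pixels are square), "cx", "cy" (the principal point, pixels), "position" and "attitude" of the camera in the world; the wrist camera has in their place "tool_from_camera" (4x4, takes a point from camera to tool coordinates, whose origin is the TCP and whose axes are the flange's). Camera axes: x right, y down, z forward; pixel columns grow to the right and rows downward; lengths in mm; the calibration is good to about 2 mm. A picture is of the moment at which its call begins: read the wrist's pose just before it. There is no depth.
- finish_job(): hands the job in; it is judged then, once.
Trained networks look in a picture, given as the dict that the camera call returned (one of the last four; its "shot" number tells which), for a name from the list of things; names that differ only in an ending like _2 or _b are one class to them, and where a whole thing is asked for, a point or a joint stands for the part that bears it (a point fixed in the world has none). Each returns a list of dicts, best first, with "confidence" (0 to 1); they miss things now and then, are a little off and sometimes report something else, mostly with a low value. They report only what shows in the picture. A call takes as long as a camera call. They do not tell look-alikes from the thing itself.
- boxes_of(picture, name): "position" ([column, row] in pixels, amid what is visible of it).
The state is a dict: "time_s": time; "joints": joint angles; "dq": joint speeds; "tau": joint torques, N m; "eef_pos": TCP position; "ee_rot": TCP orientation; "force": force on the tool from outside, world axes, zero at the start; "wrist_torque": the same for the moment, N m; "grip_width": opening from 0.0 (shut) to 1.0 (fully open); "grip_force": force on a finger pad.
Only numpy, scipy, OpenCV 4.12 (cv2) and the standard library are available. Lean on these libraries where they do the work, as an engineer would, in place of code of your own. Each camera call takes 0.05 s, during which the arm holds its last target. There are 200 camera calls.

## Working session

There is one attempt and no reset: what is moved stays moved. The work goes in short steps, Python scripts to look and compute and a tool call to move; the robot and the scene stay as the last step left them, time stands still between calls to the robot, and variables do not carry over. Pictures are saved under pics/ and viewed, at most 11 in all, crops included, and the job is handed in when it is done.

Besides the shell and the picture viewer there is one more tool, called after "Call:" by a JSON object that holds its "name" and its "arguments". drive_tool: Moves the arm, as the interface text tells. Shifts and turns lie within -1 to 1; 1 stands for 0.1 m of shift or pi/4 rad of turn. Its arguments: {"type":"object","properties":{"commands":{"type":"string"},"force":{"type":"number"}},"required":["commands"]}

```bash
mkdir -p pics
cat > h.py <<'E'
import numpy as np, cv2
from scipy.spatial.transform import Rotation as R
from rig import *
def K(p):
    f=240/np.tan(np.radians(p["fov_y"])/2); return f,p["cx"],p["cy"]
def pose(p,s=None):
    if "position" in p:
        a=np.array(p["attitude"],float)
        M=R.from_quat(a,scalar_first=True).as_matrix() if a.size==4 else a.reshape(3,3)
        return M,np.array(p["position"],float)
    q=R.from_quat(s["ee_rot"],scalar_first=True).as_matrix(); T=np.array(p["tool_from_camera"])
    return q@T[:3,:3], q@T[:3,3]+np.array(s["eef_pos"])
def toz(p,uv,z,s=None):
    f,cx,cy=K(p); M,t=pose(p,s)
    d=M@np.array([(uv[0]-cx)/f,(uv[1]-cy)/f,1]); return t+d*(z-t[2])/d[2]
def proj(p,X,s=None):
    f,cx,cy=K(p); M,t=pose(p,s); c=(np.array(X)-t)@M
    return np.array([cx+f*c[...,0]/c[...,2],cy+f*c[...,1]/c[...,2]]).T
E
python3 - <<'E'
from h import *
for n in("top","side"):
    p=capture(n); cv2.imwrite(f"pics/{n}0.png",p["pixels"]); print(n,p["position"],p["attitude"],p["fov_y"],p["cx"],p["cy"])
    for o in("cast","rest","jig","carriage","carriage_grip","lock_cap","foot","tape","hammer","mixing_bowl"):
        print(o,[(np.round(b["position"]),round(b["confidence"],2),np.round(toz(p,b["position"],60)[:2])) for b in boxes_of(p,o)][:3])
E
```

```text
top [ 349.96601932   -8.91390631 1395.53649324] [ 0.03688223 -0.70394237  0.70861992 -0.03102672] 45.845420101841675 319.1094619521389 240.0844442253878
cast [(array([209., 229.]), 0.76, array([507., 264.])), (array([172., 360.]), 0.75, array([202., 344.])), (array([213., 304.]), 0.56, array([330., 252.]))]
rest [(array([216., 236.]), 0.95, array([491., 245.])), (array([296., 278.]), 0.67, array([390.,  55.]))]
jig [(array([375., 190.]), 0.82, array([ 597., -133.]))]
carriage [(array([422., 186.]), 0.73, array([ 605., -244.]))]
carriage_grip [(array([416., 183.]), 0.74, array([ 613., -231.]))]
lock_cap [(array([440., 179.]), 0.68, array([ 622., -288.]))]
foot [(array([157., 172.]), 0.83, array([645., 389.]))]
tape [(array([378., 271.]), 0.74, array([ 405., -135.])), (array([209., 230.]), 0.38, array([505., 262.]))]
hammer [(array([283., 141.]), 0.85, array([719.,  88.]))]
mixing_bowl [(array([130., 275.]), 0.76, array([400., 447.]))]
side [ 408.240449   1099.38975597  937.68265372] [ 0.01541635 -0.04243098  0.89517254 -0.44342765] 50.13493409198946 315.7376876798357 241.99839584274153
cast [(array([302., 327.]), 0.84, array([506., 280.])), (array([445., 379.]), 0.8, array([190., 396.])), (array([374., 340.]), 0.73, array([340., 302.]))]
rest [(array([291., 343.]), 0.8, array([525., 329.]))]
jig [(array([283., 240.]), 0.97, array([595., -49.]))]
carriage [(array([284., 208.]), 0.68, array([ 614., -212.]))]
carriage_grip []
lock_cap [(array([289., 190.]), 0.6, array([ 613., -317.]))]
foot [(array([231., 376.]), 0.55, array([638., 431.])), (array([288., 191.]), 0.31, array([ 615., -310.]))]
tape [(array([357., 247.]), 0.65, array([385., -35.]))]
hammer [(array([230., 283.]), 0.66, array([705., 146.])), (array([285., 242.]), 0.39, array([590., -41.])), (array([350., 287.]), 0.37, array([401., 130.]))]
mixing_bowl [(array([346., 399.]), 0.82, array([396., 464.])), (array([224., 282.]), 0.63, array([719., 144.]))]
```

View pics/top0.png

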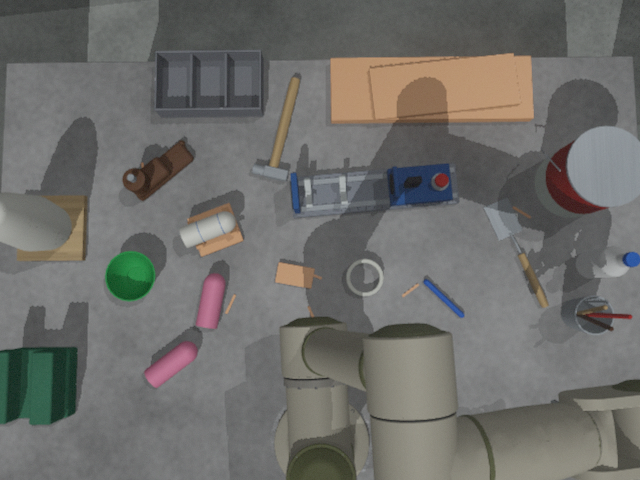

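View pics/side0.png

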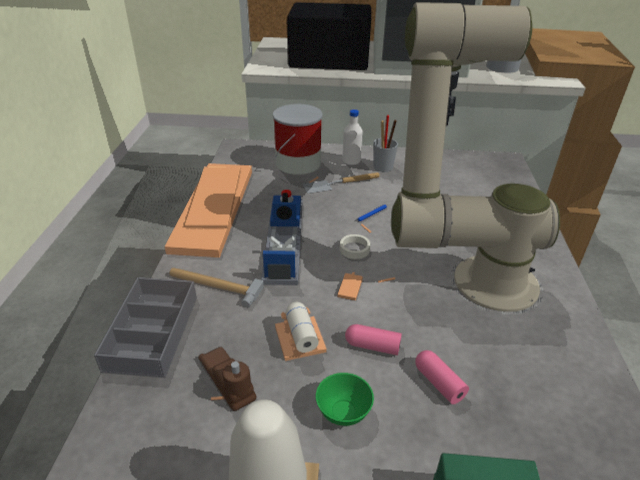

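Run:
```python
from h import *
s=sense(); p=capture("wrist"); print(s["eef_pos"],R.from_quat(s["ee_rot"],scalar_first=True).as_matrix().round(3)); print(np.array(p["tool_from_camera"]).round(3),p["fov_y"])
t=capture("top"); im=t["pixels"]; hsv=cv2.cvtColor(im,cv2.COLOR_BGR2HSV)
for (n,x0,y0,x1,y1,lo,hi,z) in [("plate",285,165,305,220,(100,120,40),(130,255,255),100),("cap",425,165,455,195,(170,120,60),(180,255,255),75),("sad",385,160,460,210,(100,120,40),(130,255,255),46),("cast",170,195,242,255,(0,0,150),(180,40,255),70)]:
    m=cv2.inRange(hsv[y0:y1,x0:x1],lo,hi); ys,xs=np.nonzero(m); 
    if len(xs)<5: print(n,len(xs)); continue
    r=cv2.minAreaRect(np.c_[xs+x0,ys+y0].astype(np.float32)); b=cv2.boxPoints(r)
    print(n,len(xs),np.round(toz(t,r[0],z)),[toz(t,q,z)[:2].round().tolist() for q in b])
```

```text
[ 142.45125485 -505.29702473  248.28604332] [[ 0.962  0.271 -0.   ]
 [ 0.271 -0.962  0.   ]
 [-0.    -0.    -1.   ]]
[[-1.00000e-03 -9.50000e-01 -3.13000e-01  8.06330e+01]
 [ 1.00000e+00 -0.00000e+00 -1.00000e-03  8.50000e-02]
 [ 1.00000e-03 -3.13000e-01  9.50000e-01 -1.24765e+02]
 [ 0.00000e+00  0.00000e+00  0.00000e+00  1.00000e+00]] 67.03362568246229
plate 230 [586.  57. 100.] [[631.0, 68.0], [632.0, 54.0], [540.0, 47.0], [539.0, 61.0]]
cap 16 [ 617. -288.   75.] [[618.0, -269.0], [636.0, -292.0], [617.0, -306.0], [599.0, -283.0]]
sad 1586 [ 615. -240.   46.] [[655.0, -163.0], [667.0, -312.0], [575.0, -317.0], [563.0, -170.0]]
cast 888 [503. 266.  70.] [[501.0, 332.0], [545.0, 215.0], [504.0, 200.0], [461.0, 316.0]]
```

Call:
{"name": "drive_tool", "arguments": {"commands": "0.28 0.25 0.04 0 0 0.1 100;0.28 0.25 0.04 0 0 0.11 100;0.28 0.26 0.04 0 0 0.11 100;0.28 0.26 0.04 0 0 0.11 100;0.28 0.26 0.04 0 0 0.11 100;0.28 0.26 0.04 0 0 0.11 100;0.28 0.26 0.04 0 0 0.11 100;0.28 0.26 0.04 0 0 0.11 100;0.28 0.26 0.04 0 0 0.11 100;0.28 0.26 0.04 0 0 0.11 100;0.28 0.26 0.04 0 0 0.11 100;0.28 0.26 0.04 0 0 0.11 100;0.28 0.26 0.04 0 0 0.11 100;0.28 0.26 0.04 0 0 0.11 100;0.28 0.26 0.04 0 0 0.11 100;0.28 0.26 0.04 0 0 0.11 100;0 0 0 0 0 0 100;0 0 0 0 0 0 100", "force": 30}}

```text
time_s: 2.7
eef_pos: [591.2, -90.1, 311.7]
ee_rot: [-0.0, 0.678, 0.735, -0.0]
force: [0.5, -0.0, -0.2]
grip_width: 1.001
grip_force: 0.0
```

Run:
```python
from h import *
import json
s=sense(); p=capture("wrist"); cv2.imwrite("pics/w1.png",p["pixels"]); print(s["eef_pos"],s["joints"],s["time_s"]);print(R.from_quat(s["ee_rot"],scalar_first=True).as_matrix().round(3))
for o in("jig","carriage","carriage_grip","lock_cap"):
        print(o,[(np.round(b["position"]),round(b["confidence"],2),np.round(toz(p,b["position"],75,s)[:2])) for b in boxes_of(p,o)][:3])
np.savez("w1.npz",im=p["pixels"],T=np.array(p["tool_from_camera"]),pos=s["eef_pos"],q=s["ee_rot"],c=[p["fov_y"],p["cx"],p["cy"]])
```

```text
[591.16715895 -90.05458973 311.71062495] [-3.46862258e-01  4.47883904e-01  1.14280420e+00 -1.04270180e-04
  1.55149934e+00 -4.27701710e-01] 2.7
[[-0.081  0.997 -0.001]
 [ 0.997  0.081  0.   ]
 [ 0.    -0.001 -1.   ]]
jig [(array([324., 185.]), 0.98, array([599., -69.])), (array([324., 315.]), 0.56, array([ 613., -216.]))]
carriage []
carriage_grip [(array([324., 316.]), 0.83, array([ 613., -217.]))]
lock_cap [(array([322., 368.]), 0.65, array([ 617., -287.]))]
```

View pics/w1.png

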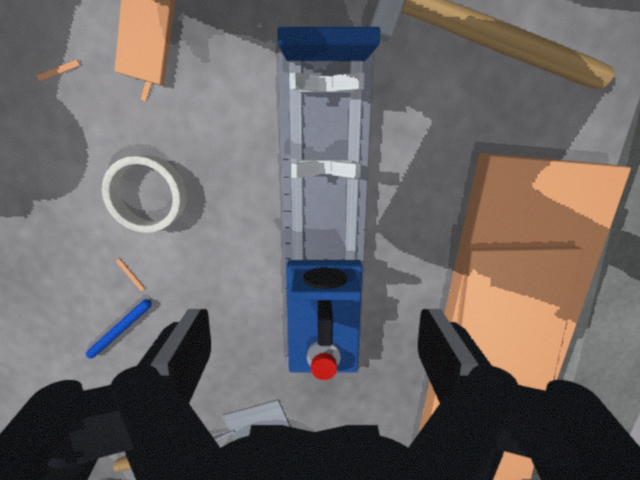

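```bash
cat > jf.py <<'E'
from h import *
from scipy.optimize import least_squares
d=np.load("w1.npz"); im=d["im"]; p=dict(tool_from_camera=d["T"],fov_y=d["c"][0],cx=d["c"][1],cy=d["c"][2]); s=dict(eef_pos=d["pos"],ee_rot=d["q"])
hsv=cv2.cvtColor(im,cv2.COLOR_BGR2HSV)
m=cv2.inRange(hsv,(100,130,25),(130,255,255)); m[:, :270]=0; m[:,390:]=0
n,l,st,_=cv2.connectedComponentsWithStats(m)
for i in range(1,n):
    if st[i,4]>200:
        c=max(cv2.findContours((l==i).astype(np.uint8),0,2)[0],key=cv2.contourArea)
        print(st[i], cv2.approxPolyDP(c,2.5,True)[:,0].tolist())
r=cv2.inRange(hsv,(172,150,60),(180,255,255))|cv2.inRange(hsv,(0,150,60),(6,255,255)); r[:, :290]=0; r[:,360:]=0; r[:330]=0;r[400:]=0
ys,xs=np.nonzero(r); print("cap",xs.min(),xs.max(),ys.min(),ys.max(),cv2.minEnclosingCircle(np.c_[xs,ys].astype(np.float32)))
E
python3 jf.py; python3 -c "
import cv2,numpy as np
im=cv2.imread('pics/w1.png')[15:390,260:400]; cv2.imwrite('pics/w1c.png',cv2.resize(cv2.convertScaleAbs(im,alpha=1.6,beta=15).transpose(1,0,2),(800,300),interpolation=2))"
```

```text
[ 278   27  102   34 3189] [[278, 28], [278, 43], [287, 59], [364, 60], [379, 39], [378, 27]]
[ 286  260   76  112 5850] [[288, 261], [290, 371], [309, 371], [305, 355], [307, 348], [317, 340], [319, 300], [331, 301], [332, 341], [341, 354], [338, 371], [355, 371], [361, 282], [359, 261]]
cap 311 336 353 379 ((323.6179504394531, 366.0603332519531), 13.33087158203125)
```

View pics/w1c.png

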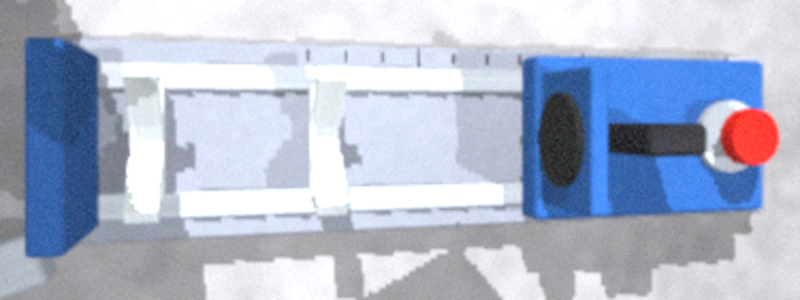

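```bash
cat >> jf.py <<'E'
def W(v,P): 
    c,sn=np.cos(v[2]),np.sin(v[2]); P=np.array(P,float); return np.c_[v[0]+c*P[:,0]-sn*P[:,1], v[1]+sn*P[:,0]+c*P[:,1], P[:,2]]
def pts(c): return [(-42,164,105),(42,164,105),(-42,150,105),(42,150,105),(0,c-202,75),(-45,c-230,46),(45,c-230,46)]
px=np.array([(277.5,27.5),(379,26.5),(278,43),(379.5,39),(323.6,366),(289.5,371.5),(355.5,371.5)])
res=lambda v:(proj(p,W(v,pts(v[3])),s)-px).ravel()
f=least_squares(res,[600,-93,0.08,20],loss="soft_l1"); v=f.x; print(v,f.fun.reshape(-1,2).round(1))
print("vmid",W(v,[(0,85,75)]),"pad edges",proj(p,W(v,[(0,v[3]-80,106),(0,v[3]-94,106),(0,85+42,68),(0,85-42,68)]),s).round(1))
print("grip",W(v,[(0,v[3]-132,94)]),"lock",W(v,[(0,v[3]-202,75)]))
E
python3 jf.py|tail -20
```

```text
[ 278   27  102   34 3189] [[278, 28], [278, 43], [287, 59], [364, 60], [379, 39], [378, 27]]
[ 286  260   76  112 5850] [[288, 261], [290, 371], [309, 371], [305, 355], [307, 348], [317, 340], [319, 300], [331, 301], [332, 341], [341, 354], [338, 371], [355, 371], [361, 282], [359, 261]]
cap 311 336 353 379 ((323.6179504394531, 366.0603332519531), 13.33087158203125)
[ 6.03841376e+02 -9.94133057e+01  7.88359178e-02  1.47846020e+01] [[-0.9 -2.3]
 [ 1.9 -1.2]
 [-0.8  1.6]
 [ 0.4  5.8]
 [ 0.   1.3]
 [-1.6 -0.5]
 [ 2.3 -0.4]]
vmid [[597.14726232 -14.67731077  75.        ]] pad edges [[325.6 285. ]
 [325.4 297.6]
 [326.7  80.1]
 [325.6 170.8]]
grip [[ 613.07259058 -216.2646395    94.        ]] lock [[ 618.58539025 -286.04722357   75.        ]]
```

Call:
{"name": "drive_tool", "arguments": {"commands": "-0.08 0.3 0 0 0 0.03 100;-0.09 0.36 -0.05 0 0 0.035 100;-0.09 0.36 -0.05 0 0 0.035 100;-0.09 0.36 -0.05 0 0 0.035 100;-0.09 0.36 -0.05 0 0 0.035 100;-0.09 0.36 -0.05 0 0 0.035 100;-0.09 0.36 -0.05 0 0 0.035 100;-0.09 0.36 -0.05 0 0 0.035 100;-0.09 0.36 -0.05 0 0 0.035 100;-0.09 0.36 -0.05 0 0 0.035 100;0 0 0 0 0 0 100;0 0 0 0 0 0 100"}}

```text
time_s: 3.95
eef_pos: [500.8, 263.3, 267.3]
ee_rot: [-0.0, 0.573, 0.82, -0.0]
force: [-0.0, 0.1, 0.3]
grip_width: 1.001
grip_force: 0.0
```

Run:
```python
from h import *
s=sense(); p=capture("wrist"); im=p["pixels"]; print(s["eef_pos"],s["time_s"]);M=R.from_quat(s["ee_rot"],scalar_first=True).as_matrix();print("yaw",np.arctan2(M[1,0],M[0,0]))
for o in("cast","rest"):
        print(o,[(np.round(b["position"]),round(b["confidence"],2),np.round(toz(p,b["position"],58,s)[:2])) for b in boxes_of(p,o)][:3])
hsv=cv2.cvtColor(im,cv2.COLOR_BGR2HSV); m=cv2.inRange(hsv,(0,0,140),(180,45,255))
m=cv2.morphologyEx(m,cv2.MORPH_CLOSE,np.ones((7,7)))
c0=proj(p,[503,266,58.],s); n,l,st,_=cv2.connectedComponentsWithStats(m); i=l[int(c0[1]),int(c0[0])]; print(c0,st[i])
c=max(cv2.findContours((l==i).astype(np.uint8),0,2)[0],key=cv2.contourArea)
r=cv2.minAreaRect(c);b=cv2.boxPoints(r); print(r,[toz(p,q,58,s)[:2].round(1).tolist() for q in b])
cv2.drawContours(im,[c],-1,(0,0,255),1); cv2.imwrite("pics/w2.png",im)
```

```text
[500.82131325 263.31671529 267.25381891] 3.95
yaw 1.9217232684872254
cast [(array([35., 34.]), 0.91, array([236., 324.])), (array([320., 207.]), 0.78, array([505., 268.])), (array([152., 146.]), 0.65, array([344., 269.]))]
rest [(array([298., 210.]), 0.59, array([486., 258.]))]
[316.7993866  208.50664256] [ 295  143   57  136 6599]
((323.0, 210.5), (135.0, 56.0), 90.0) [[464.1, 315.4], [511.0, 332.6], [560.0, 210.7], [507.1, 191.4]]
```

View pics/w2.png

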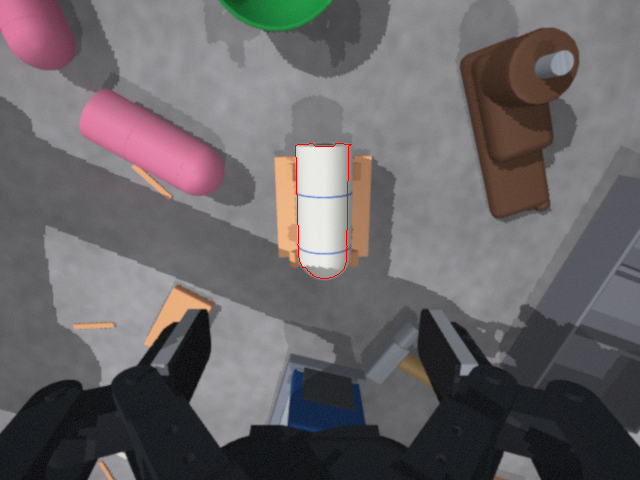

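Run:
```python
from h import *
s=sense(); p=capture("wrist")
a=toz(p,(324,144),58,s);b=toz(p,(323,278),58,s); print(a,b,np.linalg.norm(a-b),(a+b)/2,np.arctan2(*(a-b)[1::-1]), s["eef_pos"],s["time_s"])
```

```text
[490.21308025 321.59935216  58.        ] [534.69273065 198.82237084  58.        ] 130.58570534523474 [512.45290545 260.2108615   58.        ] 1.9183688929992655 [501.95203023 261.36558551 267.62948778] 4.1
```

Call:
{"name": "drive_tool", "arguments": {"commands": "0.1 -0.01 -0.2 0 0 0 100;0 0 -0.25 0 0 0 100;0 0 -0.25 0 0 0 100;0 0 -0.2 0 0 0 100;0 0 0 0 0 0 100;0 0 0 0 0 0 100;0 0 0 0 0 0 100"}}

```text
time_s: 4.73
eef_pos: [512.3, 261.3, 178.9]
ee_rot: [0.001, 0.574, 0.819, 0.001]
force: [-0.1, 0.2, 0.7]
grip_width: 1.0
grip_force: 0.0
```

Run:
```python
from h import *
s=sense(); p=capture("wrist"); im=p["pixels"]; print(s["eef_pos"],p["cx"])
hsv=cv2.cvtColor(im,cv2.COLOR_BGR2HSV); m=cv2.inRange(hsv,(0,0,130),(180,50,255))
c0=proj(p,[512.5,260,58.],s); f=K(p)[0]
u=int(c0[0]);vv=int(c0[1])
m=cv2.morphologyEx(m,cv2.MORPH_CLOSE,np.ones((9,9)))
for row in range(vv-60,vv+61,30):
    g=np.nonzero(m[row,u-80:u+80])[0]+u-80; mid=(g.min()+g.max())/2; print(row,g.min(),g.max(),toz(p,(mid,row),65,s)[:2].round(1))
col=np.nonzero(m[:,u])[0]; print(c0,col.min(),col.max(),toz(p,(u,col.min()),58,s),toz(p,(u,col.max()),58,s))
cv2.imwrite("pics/w3.png",im)
```

```text
[512.31586625 261.30743881 178.94331712] 313.9533079780468
181 232 345 [482.5 296. ]
211 232 349 [490.2 277.3]
241 232 345 [495.8 256.6]
271 278 344 [518.1 240.6]
301 285 342 [527.9 218.8]
[312.83269077 241.14391967] 77 321 [475.46014098 360.96910099  58.        ] [533.94348427 198.77610718  58.        ]
```

View pics/w3.png

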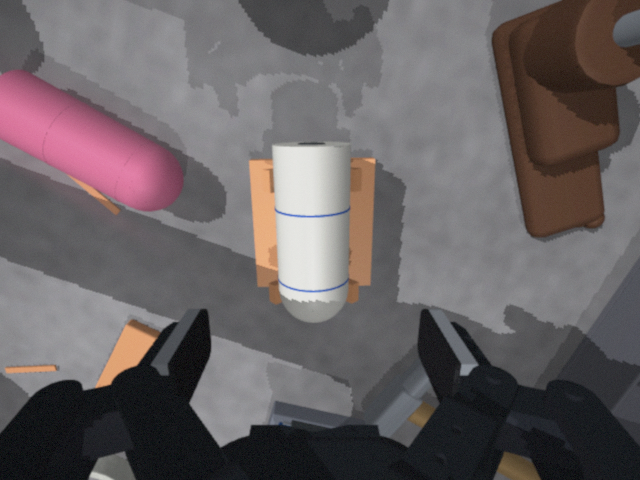

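Call:
{"name": "drive_tool", "arguments": {"commands": "-0.01 0.01 -0.25 0 0 0 100;0 0 -0.3 0 0 0 100;0 0 -0.3 0 0 0 100;0 0 -0.25 0 0 0 100;0 0 -0.13 0 0 0 100;0 0 0 0 0 0 100;0 0 0 0 0 0 100;0 0 0 0 0 0 55;0 0 0 0 0 0 55;0 0 0 0 0 0 30;0 0 0 0 0 0 30;0 0 0 0 0 0 30;0 0 0 0 0 0 30;0 0 0 0 0 0 30", "force": 40}}

```text
time_s: 5.95
eef_pos: [511.0, 262.8, 55.8]
ee_rot: [0.001, 0.573, 0.819, 0.001]
force: [-1.8, -0.6, 6.4]
grip_width: 0.598
grip_force: 40.6
```

Call:
{"name": "drive_tool", "arguments": {"commands": "0 0 0.1 0 0 0 30;0 0 0.2 0 0 0 30;0 0 0.3 0 0 0 30;0 0 0.3 0 0 0 30;0 0 0.2 0 0 0 30;0.03 -0.1 0 0 0 -0.015 30;0.08 -0.26 0 0 0 -0.03 30;0.08 -0.26 0 0 0 -0.03 30;0.08 -0.26 0 0 0 -0.03 30;0.08 -0.26 0 0 0 -0.03 30;0.08 -0.27 0 0 0 -0.03 30;0.08 -0.27 0 0 0 -0.03 30;0.08 -0.27 0 0 0 -0.03 30;0.08 -0.27 0 0 0 -0.03 30;0.08 -0.26 0 0 0 -0.03 30;0.08 -0.26 0 0 0 -0.03 30;0.08 -0.26 0 0 0 -0.03 30;0.04 -0.16 0 0 0 0 30;0 0 0 0 0 0 30;0 0 0 0 0 0 30"}}

```text
time_s: 7.62
eef_pos: [604.9, -53.9, 163.3]
ee_rot: [-0.001, 0.679, 0.734, -0.0]
force: [-0.2, 1.1, -4.2]
grip_width: 0.593
grip_force: 43.0
```

Run:
```python
from h import *
s=sense(); p=capture("wrist"); im=p["pixels"]; print(s["eef_pos"],s["force"],s["grip_width"],s["time_s"]);M=R.from_quat(s["ee_rot"],scalar_first=True).as_matrix();print("yaw",np.arctan2(M[1,0],M[0,0]))
v=[603.84,-99.41,.0788]
c,sn=np.cos(v[2]),np.sin(v[2])
P=np.array([(-42,150,105),(42,150,105),(-42,164,105),(42,164,105)]); X=np.c_[v[0]+c*P[:,0]-sn*P[:,1], v[1]+sn*P[:,0]+c*P[:,1], P[:,2]]
for q in proj(p,X,s): print(q.round(1)); cv2.circle(im,tuple(int(a) for a in q.round()),2,(0,255,255),1)
for o in("cast",): print([(b["position"],b["confidence"]) for b in boxes_of(p,o)])
cv2.imwrite("pics/w4.png",im)
```

```text
[604.89972149 -53.87862249 163.27104025] [-0.18703579  1.14443046 -4.24298088] 0.5929863566370583 7.6167
yaw 1.648249875127422
[211.9  65.7]
[394.8  65.3]
[209.   31.3]
[396.9  30.8]
[([310.5, 284.1], 0.62)]
```

View pics/w4.png

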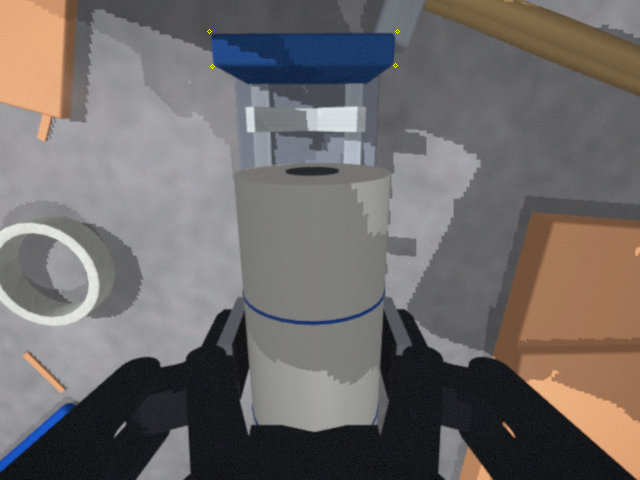

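Call:
{"name": "drive_tool", "arguments": {"commands": "-0.03 0.12 0 0 0 0 30;-0.04 0.14 0 0 0 0 30;0 0 -0.1 0 0 0 30;0 0 -0.2 0 0 0 30;0 0 -0.2 0 0 0 30;0 0 -0.15 0 0 0 30;0 0 -0.1 0 0 0 30;0 0 -0.06 0 0 0 30;0 0 -0.04 0 0 0 30;0 0 0 0 0 0 30;0 0 0 0 0 0 30;0 0 0 0 0 0 30"}}

```text
time_s: 8.72
eef_pos: [598.9, -27.3, 80.1]
ee_rot: [0.001, 0.679, 0.734, 0.0]
force: [-0.6, 0.3, -3.5]
grip_width: 0.594
grip_force: 43.1
```

Call:
{"name": "drive_tool", "arguments": {"commands": "0 0 -0.02 0 0 0 30;0 0 -0.02 0 0 0 30;0 0 -0.02 0 0 0 30;0 0 0 0 0 0 30;0 0 0 0 0 0 30"}}

```text
time_s: 9.13
eef_pos: [598.5, -27.3, 73.8]
ee_rot: [0.0, 0.679, 0.734, 0.0]
force: [-3.4, 1.0, 3.3]
grip_width: 0.595
grip_force: 43.5
```

Call:
{"name": "drive_tool", "arguments": {"commands": "0 0 0 0 0 0 65;0 0 0 0 0 0 70;0 0 0 0 0 0 80;0 0 0 0 0 0 100;0 0 0 0 0 0 100;0 0 0 0 0 0 100;0 0 0.15 0 0 0 100;0 0 0.3 0 0 0 100;0 0 0.35 0 0 0 100;0 0 0.35 0 0 0 100;0 0 0.35 0 0 0 100;0 -0.2 0.2 0 0 0 100;0.03 -0.36 0 0 0 0 100;0.03 -0.36 0 0 0 0 100;0.03 -0.36 0 0 0 0 100;0 0 0 0 0 0 100;0 0 0 0 0 0 100"}}

```text
time_s: 10.55
eef_pos: [607.2, -156.9, 242.8]
ee_rot: [-0.0, 0.68, 0.733, -0.0]
force: [0.9, -0.3, 0.4]
grip_width: 0.998
grip_force: 0.0
```

Run:
```python
from h import *
s=sense(); p=capture("wrist"); im=p["pixels"]; print(s["eef_pos"],s["force"],s["grip_width"],s["time_s"])
v=[603.84,-99.41,.0788]
c,sn=np.cos(v[2]),np.sin(v[2])
for y,x,z in[(137,0,75),(7,0,75),(137,-26,75),(137,26,75),(40,-26,75),(40,26,75),(-65.2,0,106),(-117,0,106)]:
    q=proj(p,[v[0]+c*x-sn*y, v[1]+sn*x+c*y, z],s); print(q.round(1)); cv2.circle(im,tuple(int(a) for a in q.round()),2,(0,0,255),1)
cv2.imwrite("pics/w5.png",im)
```

```text
[ 607.24623387 -156.88669972  242.80920825] [ 0.92096538 -0.25596474  0.36486672] 0.9976016212462496 10.55
[314.3 -58.7]
[314.9 142.4]
[275.4 -58.5]
[353.2 -58.9]
[280.2  97.1]
[349.3  96.9]
[315.3 242.7]
[315.4 303.5]
```

View pics/w5.png

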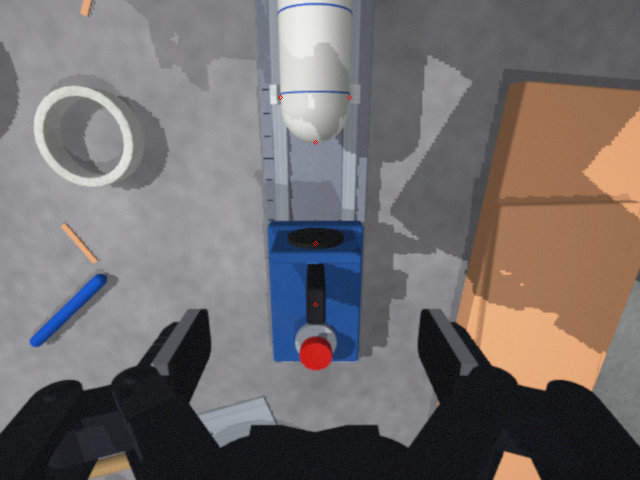

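Call:
{"name": "drive_tool", "arguments": {"commands": "0.03 -0.29 -0.2 0 0 0 100;0.03 -0.3 -0.2 0 0 0 100;0 0 -0.2 0 0 0 100;0 0 -0.2 0 0 0 100;0 0 -0.2 0 0 0 100;0 0 -0.2 0 0 0 100;0 0 -0.15 0 0 0 100;0 0 -0.1 0 0 0 100;0 0 0 0 0 0 100;0 0 0 0 0 0 100;0 0 0 0 0 0 100"}}

```text
time_s: 11.52
eef_pos: [614.1, -214.1, 99.7]
ee_rot: [0.001, 0.679, 0.735, 0.0]
force: [-0.8, -0.2, 1.0]
grip_width: 1.004
grip_force: 0.0
```

Call:
{"name": "drive_tool", "arguments": {"commands": "-0.01 -0.01 -0.05 0 0 0 60;0 0 0 0 0 0 40;0 0 0 0 0 0 25;0 0 0 0 0 0 10;0 0 0 0 0 0 10;0 0 0 0 0 0 5;0 0 0 0 0 0 5;0 0 0 0 0 0 5;0 0 0 0 0 0 5;0 0 0 0 0 0 5", "force": 30}}

```text
time_s: 12.35
eef_pos: [612.8, -215.4, 93.6]
ee_rot: [0.0, 0.679, 0.734, 0.0]
force: [3.9, -0.3, 0.9]
grip_width: 0.179
grip_force: 33.3
```

Call:
{"name": "drive_tool", "arguments": {"commands": "0 0.03 0 0 0 0 5;-0.01 0.06 0 0 0 0 5;0 0.07 0 0 0 0 5;-0.01 0.07 0 0 0 0 5;0 0.07 0 0 0 0 5;-0.01 0.07 0 0 0 0 5;-0.01 0.07 0 0 0 0 5;0 0.07 0 0 0 0 5;-0.01 0.06 0 0 0 0 5;0 0.04 0 0 0 0 5;0 0.02 0 0 0 0 5;0 0 0 0 0 0 5;0 0 0 0 0 0 5"}}

```text
time_s: 13.43
eef_pos: [607.7, -151.5, 93.6]
ee_rot: [-0.0, 0.679, 0.734, 0.001]
force: [4.5, 3.1, 3.4]
grip_width: 0.18
grip_force: 33.7
```

Call:
{"name": "drive_tool", "arguments": {"commands": "0 0.02 0 0 0 0 5;0 0.02 0 0 0 0 5;-0.01 0.02 0 0 0 0 5;0 0.02 0 0 0 0 5;0 0.02 0 0 0 0 5;0 0.02 0 0 0 0 5;0 0.01 0 0 0 0 5;0 0.01 0 0 0 0 5;0 0 0 0 0 0 5"}}

```text
time_s: 14.18
eef_pos: [606.7, -139.0, 93.6]
ee_rot: [0.001, 0.679, 0.734, -0.0]
force: [4.2, -4.2, 2.3]
grip_width: 0.183
grip_force: 33.6
```

Call:
{"name": "drive_tool", "arguments": {"commands": "0 0.01 0 0 0 0 5;0 0.01 0 0 0 0 5;0 0.01 0 0 0 0 5;0 0.01 0 0 0 0 5;0 0.01 0 0 0 0 5;0 0 0 0 0 0 5"}}

```text
time_s: 14.68
eef_pos: [606.3, -134.2, 93.6]
ee_rot: [0.001, 0.679, 0.734, -0.001]
force: [2.3, -4.9, 4.1]
grip_width: 0.185
grip_force: 33.8
```

Call:
{"name": "drive_tool", "arguments": {"commands": "0 0.01 0 0 0 0 5;0 0.01 0 0 0 0 5;0 0 0 0 0 0 5"}}

```text
time_s: 14.93
eef_pos: [606.2, -132.2, 93.6]
ee_rot: [0.0, 0.679, 0.734, -0.001]
force: [-0.4, -5.9, 5.4]
grip_width: 0.179
grip_force: 33.9
```

Call:
{"name": "drive_tool", "arguments": {"commands": "0 0.01 0 0 0 0 5;0 0 0 0 0 0 5"}}

```text
time_s: 15.1
eef_pos: [606.1, -131.3, 93.6]
ee_rot: [0.0, 0.679, 0.734, -0.001]
force: [-0.2, -5.9, 5.4]
grip_width: 0.182
grip_force: 33.9
```

Call:
{"name": "drive_tool", "arguments": {"commands": "0 0.01 0 0 0 0 5;0 0 0 0 0 0 5"}}

```text
time_s: 15.27
eef_pos: [606.0, -130.3, 93.6]
ee_rot: [0.0, 0.679, 0.734, -0.001]
force: [-0.4, -6.6, 5.8]
grip_width: 0.183
grip_force: 33.9
```

Call:
{"name": "drive_tool", "arguments": {"commands": "0 0.01 0 0 0 0 5;0 0 0 0 0 0 5"}}

```text
time_s: 15.43
eef_pos: [605.9, -129.3, 93.6]
ee_rot: [0.0, 0.679, 0.734, -0.001]
force: [-1.5, -5.1, 5.5]
grip_width: 0.184
grip_force: 34.0
```

Call:
{"name": "drive_tool", "arguments": {"commands": "0 0.01 0 0 0 0 5;0 0 0 0 0 0 5"}}

```text
time_s: 15.6
eef_pos: [605.9, -128.3, 93.6]
ee_rot: [0.0, 0.679, 0.734, -0.001]
force: [-1.7, -5.9, 6.2]
grip_width: 0.18
grip_force: 34.0
```

Call:
{"name": "drive_tool", "arguments": {"commands": "0 0.01 0 0 0 0 5;0 0 0 0 0 0 5"}}

```text
time_s: 15.77
eef_pos: [605.8, -127.3, 93.6]
ee_rot: [-0.0, 0.679, 0.734, -0.001]
force: [-1.7, -6.6, 5.8]
grip_width: 0.181
grip_force: 34.1
```

Call:
{"name": "drive_tool", "arguments": {"commands": "0 0.01 0 0 0 0 5;0 0 0 0 0 0 5"}}

```text
time_s: 15.93
eef_pos: [605.7, -126.4, 93.5]
ee_rot: [-0.0, 0.679, 0.734, -0.001]
force: [-3.6, -6.4, 6.8]
grip_width: 0.183
grip_force: 34.0
```

Run:
```python
from h import *
p=capture("wrist"); im=p["pixels"][0:300,150:480]; cv2.imwrite("pics/w6.png",cv2.resize(im,(660,600)))
```

```text
(no output)
```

View pics/w6.png

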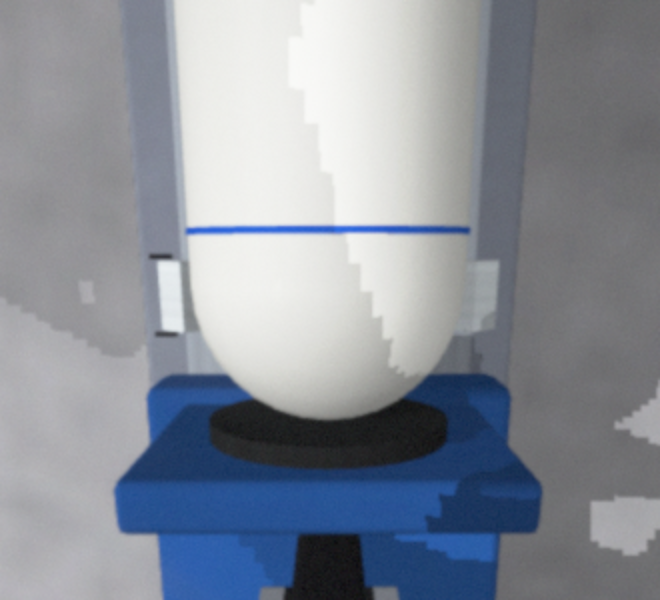

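Call:
{"name": "drive_tool", "arguments": {"commands": "0 0.005 0 0 0 0 5;0 0 0 0 0 0 5;0 0.005 0 0 0 0 5;0 0 0 0 0 0 5"}}

```text
time_s: 16.32
eef_pos: [605.7, -126.3, 93.5]
ee_rot: [0.0, 0.679, 0.734, -0.002]
force: [-3.4, -11.9, 5.3]
grip_width: 0.184
grip_force: 33.9
```

Call:
{"name": "drive_tool", "arguments": {"commands": "0 0.005 0 0 0 0 5;0 0 0 0 0 0 5;0 0.005 0 0 0 0 5;0 0 0 0 0 0 5"}}

```text
time_s: 16.65
eef_pos: [605.7, -126.2, 93.6]
ee_rot: [0.001, 0.679, 0.734, -0.002]
force: [-2.5, -16.9, 5.3]
grip_width: 0.179
grip_force: 33.8
```

Call:
{"name": "drive_tool", "arguments": {"commands": "0 -0.01 0 0 0 0 5;0 0 0 0 0 0 10;0 0 0 0 0 0 25;0 0 0 0 0 0 40;0 0 0 0 0 0 60;0 0 0 0 0 0 60;0 0 0.15 0 0 0 60;0 0 0.3 0 0 0 60;0 0 0.3 0 0 0 60;0 0 0.3 0 0 0 60;0 0 0.3 0 0 0 100;0 0 0.2 0 0 0 100;0 0 0 0 0 0 100;0 0 0 0 0 0 100;0 0 0 0 0 0 100"}}

```text
time_s: 17.9
eef_pos: [606.0, -124.0, 246.9]
ee_rot: [-0.001, 0.679, 0.734, -0.0]
force: [-0.3, 0.8, 0.5]
grip_width: 0.999
grip_force: 0.0
```

Run:
```python
from h import *
s=sense(); p=capture("wrist"); im=p["pixels"]; print(s["eef_pos"],s["force"],s["time_s"])
hsv=cv2.cvtColor(im,cv2.COLOR_BGR2HSV)
r=cv2.inRange(hsv,(172,150,60),(180,255,255))|cv2.inRange(hsv,(0,150,60),(6,255,255)); r[:,:240]=0;r[:,400:]=0
ys,xs=np.nonzero(r); print(len(xs),xs.min(),xs.max(),ys.min(),ys.max())
for z in(75,70): print(toz(p,((xs.min()+xs.max())/2,(ys.min()+ys.max())/2),z,s))
cv2.imwrite("pics/w7.png",im)
```

```text
[ 606.04633899 -123.98047857  246.94933532] [-0.27039093  0.83271969  0.47092285] 17.9
899 298 330 282 315
[ 611.66812224 -196.69626507   75.        ]
[ 611.86390383 -199.27147356   70.        ]
```

View pics/w7.png

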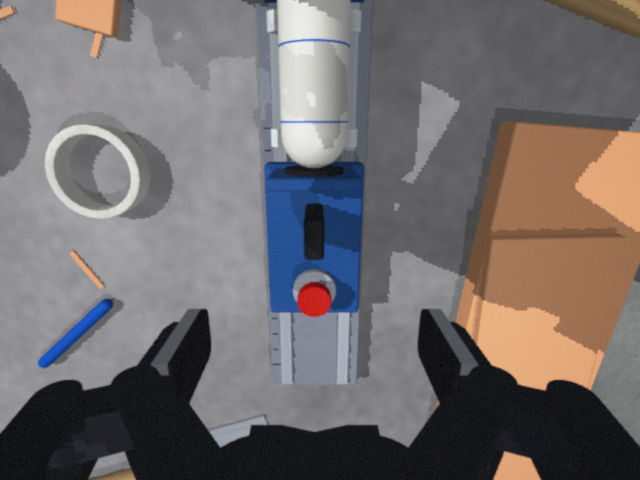

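Call:
{"name": "drive_tool", "arguments": {"commands": "0.03 -0.35 -0.1 0 0 0 30;0.03 -0.38 -0.2 0 0 0 0;0 0 -0.25 0 0 0 0;0 0 -0.25 0 0 0 0;0 0 -0.25 0 0 0 0;0 0 -0.25 0 0 0 0;0 0 -0.15 0 0 0 0;0 0 0 0 0 0 0;0 0 0 0 0 0 0;0 0 0 0 0 0 0"}}

```text
time_s: 18.78
eef_pos: [612.7, -196.2, 104.8]
ee_rot: [0.001, 0.679, 0.734, 0.0]
force: [-0.7, 0.7, -0.6]
grip_width: -0.0
grip_force: 0.0
```

Call:
{"name": "drive_tool", "arguments": {"commands": "0 0 -0.04 0 0 0 0;0 0 -0.03 0 0 0 0;0 0 -0.02 0 0 0 0;0 0 -0.02 0 0 0 0;0 0 -0.02 0 0 0 0;0 0 -0.02 0 0 0 0;0 0 -0.01 0 0 0 0;0 0 -0.01 0 0 0 0;0 0 0 0 0 0 0;0 0 0 0 0 0 0"}}

```text
time_s: 19.62
eef_pos: [612.5, -196.1, 87.4]
ee_rot: [0.0, 0.679, 0.734, 0.0]
force: [-1.3, 0.9, 5.0]
grip_width: -0.002
grip_force: 2.5
```

Call:
{"name": "drive_tool", "arguments": {"commands": "0 0 -0.01 0 0 0 0;0 0 -0.01 0 0 0 0;0 0 -0.01 0 0 0 0;0 0 -0.01 0 0 0 0;0 0 0 0 0 0 0"}}

```text
time_s: 20.03
eef_pos: [612.4, -196.2, 83.3]
ee_rot: [0.0, 0.679, 0.734, 0.0]
force: [-1.2, 0.4, 4.0]
grip_width: -0.0
grip_force: 2.1
```

Call:
{"name": "drive_tool", "arguments": {"commands": "0 0 -0.01 0 0 0 0;0 0 -0.01 0 0 0 0;0 0 0 0 0 0 0"}}

```text
time_s: 20.28
eef_pos: [612.5, -196.2, 82.0]
ee_rot: [0.0, 0.679, 0.734, -0.0]
force: [-3.6, 1.1, 10.9]
grip_width: -0.001
grip_force: 4.8
```

Reached the stop at about z 82 (tip 65); one firm extra push, then retreat.

Call:
{"name": "drive_tool", "arguments": {"commands": "0 0 -0.01 0 0 0 0;0 0 -0.01 0 0 0 0;0 0 0 0 0 0 0;0 0 0 0 0 0 0"}}

```text
time_s: 20.62
eef_pos: [612.6, -196.6, 81.8]
ee_rot: [0.001, 0.679, 0.734, -0.0]
force: [-9.0, 2.1, 21.5]
grip_width: 0.001
grip_force: 10.8
```

Call:
{"name": "drive_tool", "arguments": {"commands": "0 0 0.03 0 0 0 0;0 0 0.1 0 0 0 0;0 0 0.3 0 0 0 0;0 0 0.35 0 0 0 0;0 0 0.35 0 0 0 0;0 0.25 0.3 0 0 0 0;0 0.35 0.1 0 0 0 0;0 0.35 0.1 0 0 0 0;0 0 0 0 0 0 0;0 0 0 0 0 0 0;0 0 0 0 0 0 0;0 0 0 0 0 0 0"}}

```text
time_s: 21.62
eef_pos: [612.2, -102.1, 241.3]
ee_rot: [-0.0, 0.679, 0.734, -0.0]
force: [-0.6, 0.1, 0.1]
grip_width: 0.001
grip_force: 0.0
```

Run:
```python
from h import *
s=sense(); p=capture("wrist"); im=p["pixels"]; print(s["eef_pos"],s["time_s"])
hsv=cv2.cvtColor(im,cv2.COLOR_BGR2HSV)
r=cv2.inRange(hsv,(172,150,60),(180,255,255))|cv2.inRange(hsv,(0,150,60),(6,255,255)); r[:,:240]=0;r[:,400:]=0
ys,xs=np.nonzero(r)
for z in(75,65): print(toz(p,((xs.min()+xs.max())/2,(ys.min()+ys.max())/2),z,s))
cv2.imwrite("pics/w8.png",im)
```

```text
[ 612.18237601 -102.07750746  241.29210631] 21.6167
[ 602.00756704 -179.26761208   75.        ]
[ 601.86509918 -184.67694358   65.        ]
```

View pics/w8.png

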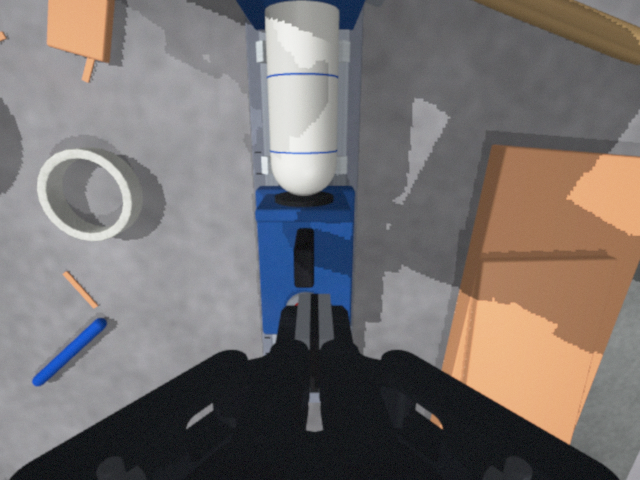

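The cast sits between the plate and the pad with no visible gap. The fingers hide the cap in this view, but the force jump at tip height 65 mm shows it reached its stop.

```bash
python3 -c "
from rig import *
print(finish_job())"
```

```text
the job is handed in; nothing more can be done
None
```

The job is handed in at about 22 s: the cast lies in both V supports held snug between plate and pad, the lock cap was pressed to its stop (by force and height; the fingers hid it in the last picture), everything is let go, and the judge returned no verdict.

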